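# Let a colleague through the isolation ward's two-door lock

### The arm

A 7-joint arm with a two-finger parallel gripper is mounted at the origin on the work surface. World frame = base frame: x ahead of the robot, y to its left, z up, the work surface at z = 0. Lengths are in m, angles in degrees, forces in N, time in s.
With the tool pointing down it reaches from about 0.425 to 0.875 m from the base axis. Payload 4.7 kg.
Tool frame: the origin (TCP) lies at the very end of the fingers, on their centre line; the grasp point (between the pads) lies 19 mm behind it; z points along the fingers, y is the line along which they close (so a half turn about z gives the same grasp; the last joint's range is limited). The gripper opens to 87 mm and grips with 3 to 60 N. Pads are 19 mm wide; open, the fingers measure 117 mm over their backs; the gripper's body (75 mm by 190 mm) begins 51 mm behind the grasp point.
Start: joints at [67.386, 18.392, -4.016, 83.108, 1.295, 78.541, -3.26], TCP at [0.258, -0.596, 0.223] pointing down, gripper open.
Joint ranges: [-163.93, 163.93], [-17.29, 119.83], [-79.2, 71.16], [3.27, 140.29], [-89.18, 269.18], [5.43, 117.66], [-154.24, 154.24]. Speed limits (degrees/s): [147.25, 147.25, 180, 180, 180, 180, 180].

### API

Orientations are given as [roll, pitch, yaw] about the fixed x, y, z axes, in that order (R = Rz(yaw) Ry(pitch) Rx(roll)).
In Python, from cell import get_obs, eyes, env gives the robot as it stands.
- The arm moves only by the tool servo_tool, never from a script. Its argument "series" is a list that holds one entry, the list of rows, each a list of 7 numbers: the shift along the tool's x, y, z in units of 300 mm (1.0 is 300 mm), then the turn, a rotation vector about the tool's x, y, z in units of pi rad (1.0 is pi rad), then the opening, from 0 (shut) to 1 (fully open). In form: [[[tx, ty, tz, wx, wy, wz, gripper], ...]]. A call has 1 to 12 rows; each row is the pose to reach, as a shift and turn from the pose commanded when the call began, along the tool's axes at that moment, turning the shorter way round; what a row does not reach only later rows make up. A row lasts 1/12 s, in which the tool goes at most 41.7 mm and 7.16 degrees, less where a joint would pass 70% of its speed; a pose out of reach is approached as far as the arm can. A call with a number of a shift or a turn outside -1 to 1 is refused whole. A call with a gripper value outside its range is refused whole. The fingers move at their own pace and stop on an object; "grip_force" is the grip in N (left out, the last holds). Time passes only in rows, so rows that repeat a pose let the fingers close. It gives the time, the measured TCP pose, the force, the opening and the grip force at its end, in the units of the state.
- get_obs(): the state, without advancing time (a new reading comes with each control period).
- eyes.read_camera(name): name is "scene" or "side" or "wrist"; returns a dict with "frame" (480x640x3 uint8, red, green, blue), "depth" (480x640 float32, m along the optical axis (not along the pixel's ray), 0 where there is no reading), "fx", "fy", "cx", "cy" (pixels), "distortion" ([k1, k2, p1, p2, k3] as OpenCV has them; the pictures are not rectified), "origin" and "rotation" of the camera in the world; the wrist camera has in their place "mount" (4x4, takes a point from camera to tool coordinates, whose origin is the TCP and whose axes are the flange's). Camera axes: x right, y down, z forward; pixel columns grow to the right and rows downward; lengths in m; the calibration is good to about 2 mm. A picture is of the moment at which its call begins: read the wrist's pose just before it.
- env.sign_off(): hands the job in; it is judged then, once.
The state is a dict: "time_s": time; "qpos": joint angles; "joint_velocities": joint speeds; "effort": joint torques, N m; "tool_pos": TCP position; "tool_rot": TCP orientation; "force": force on the tool from outside, world axes, zero at the start; "wrist_torque": the same for the moment, N m; "grip_width": finger opening in m; "grasp_force": force on a finger pad.
Only numpy, scipy, OpenCV 4.12 (cv2) and the standard library are available. Lean on these libraries where they do the work, as an engineer would, in place of code of your own. Each camera call takes 0.05 s, during which the arm holds its last target. There are 200 camera calls.

### The job

A colleague is waiting at the two-door lock. With closed fingertips lightly press the square key of the outer-door pad well down and keep it down for about a second, let it come right back up, then do the same with the long bar key of the inner-door pad, and withdraw. Leave both pads standing where they are, never pick anything up, do not touch the alarm pad (one round key) or the intercom pad (two small round keys), and do not disturb anything else on the desk.

Things in the scene. Friction and masses are not known exactly. Their poses are not given: they have to be found in the camera images.
- square_pad: Outer-door pad: push-key desk pad, loose on the desk: grey plastic housing 72 (its x) by 84 (its y) by 30 mm high on rubber feet, 0.4 kg; one SQUARE white key, 34 by 34 mm, in the middle, standing 12 mm above the housing. Origin: centre of its underside, z up.
- square_key_top (a point): Centre of the top face of the square key (42 mm above the desk when up); moves down with the key.
- square_key (a joint): Travel of the square key: 0 = up, 0.008 m = fully down; a spring returns it; 1 N starts it moving down and it takes 5 N to reach the bottom.
- bar_pad: Inner-door pad: push-key desk pad, loose on the desk: grey plastic housing 72 (its x) by 84 (its y) by 30 mm high on rubber feet, 0.4 kg; one LONG BAR white key, 24 (x) by 62 (y) mm, in the middle, standing 12 mm above the housing. Origin: centre of its underside, z up.
- bar_key_top (a point): Centre of the top face of the bar key (42 mm above the desk when up); moves down with the key.
- bar_key (a joint): Travel of the bar key: 0 = up, 0.008 m = fully down; a spring returns it; 1 N starts it moving down and it takes 5 N to reach the bottom.
- round_pad: Alarm pad, not to be touched: push-key desk pad, loose on the desk: grey plastic housing 72 (its x) by 84 (its y) by 30 mm high on rubber feet, 0.4 kg; one ROUND white key, 36 mm across, standing 12 mm above the housing. Origin: centre of its underside, z up.
- round_key (a joint): Travel of the round key: 0 = up, 0.008 m = fully down; a spring returns it; 1 N starts it moving down and it takes 5 N to reach the bottom.
- twin_pad: Intercom pad, not to be touched: push-key desk pad, loose on the desk: grey plastic housing 72 (its x) by 84 (its y) by 30 mm high on rubber feet, 0.4 kg; TWO SMALL ROUND white keys, 24 mm across, side by side 38 mm apart along its y, standing 12 mm above the housing. Origin: centre of its underside, z up.
- twin_key_a (a joint): Travel of the intercom key on the pad's +y side: 0 = up, 0.008 m = fully down; a spring returns it; 1 N starts it moving down and it takes 5 N to reach the bottom.
- twin_key_b (a joint): Travel of the intercom key on the pad's -y side: 0 = up, 0.008 m = fully down; a spring returns it; 1 N starts it moving down and it takes 5 N to reach the bottom.
- cup: Bystander: paper-white open cup, 74 mm across the rim, 85 mm high, 60 g. Origin: centre of its underside, z up.
- jar: Bystander: closed amber medicine jar, 52 mm across, 75 mm high, 90 g. Origin: centre of its underside, z up.
- marker: Bystander: white marker pen with black cap lying on the desk, about 130 mm long along its x, 21 mm high. Origin: on the desk under its middle.
- stapler: Bystander: black stapler, 125 (x) by 36 (y) by 46 mm high. Origin: centre of its underside, z up.
- mouse: Bystander: black computer mouse, 110 (x) by 62 (y) by 34 mm high, on a thin mat. Origin: centre of its underside, z up.
- sanitizer: Bystander: clear pump bottle, 64 mm across, 165 mm high. Origin: centre of its underside, z up.
- tape_roll: Bystander: roll of tape lying flat, 90 mm across, 24 mm high. Origin: centre of its underside, z up.
Mind the look-alikes: they are no part of the job. Leave any blue or red look-alike of the bar_pad alone.

How it is judged (in metres and radians):
On the way, in this order (a step that is already met when the one before it is completed fails the run):
1. the square key is held well down (more than 5 of its 8 mm) (value of joint square_key above 0.005 m and value of joint bar_key below 0.001 m), for 0.5 s.
2. the square key is back up (value of joint each of square_key, bar_key below 0.001 m), for 0.1 s.
3. the bar key is held well down (more than 5 of its 8 mm) (value of joint bar_key above 0.005 m and value of joint square_key below 0.001 m), for 0.5 s.
4. the bar key is back up (value of joint bar_key below 0.001 m), for 0.1 s.
At the end, for the whole second after the job is handed in: All keys are up (within 1 mm); the four pads and all bystanders stand within 15 mm of where they began, upright (within 0.1 rad) and at rest, the pads on the desk (all of step 2 and value of joint each of round_key, twin_key_a, twin_key_b below 0.001 m and height (world z) of each of square_pad, bar_pad, round_pad, twin_pad below 0.005 m and distance of each of square_pad, bar_pad, round_pad, twin_pad, cup, jar, marker, stapler, mouse, sanitizer, tape_roll from where it was at the start of the episode below 0.015 m and angle between each of square_pad, bar_pad, round_pad, twin_pad, cup, jar, marker, stapler, mouse, sanitizer, tape_roll's own z axis and vertical below 0.1 rad and linear speed of each of square_pad, bar_pad, round_pad, twin_pad, cup, jar, marker, stapler, mouse, sanitizer, tape_roll below 0.01 m/s); the robot touches nothing.
It fails at once if both door keys down (over 2 mm) at the same time (value of joint each of square_key, bar_key above 0.002 m).
It fails at once if the alarm pad or the intercom pad is touched, or one of their keys pressed (contact force between any of the fingers, the arm and round_pad above 0.5 N or contact force between any of the fingers, the arm and twin_pad above 0.5 N or value of joint any of round_key, twin_key_a, twin_key_b above 0.0015 m).
It fails at once if a pad is lifted (5 mm), tipped (0.1 rad) or pushed more than 15 mm (height (world z) of any of square_pad, bar_pad, round_pad, twin_pad above 0.005 m or angle between any of square_pad, bar_pad, round_pad, twin_pad's own z axis and vertical above 0.1 rad or distance of any of square_pad, bar_pad, round_pad, twin_pad from where it was at the start of the episode above 0.015 m).
It fails at once if a door pad is pushed harder than 25 N (contact force between any of the fingers, the arm and square_pad above 25 N or contact force between any of the fingers, the arm and bar_pad above 25 N).
It fails at once if anything else on the desk is moved more than 15 mm or tipped more than 0.1 rad (distance of any of cup, jar, marker, stapler, mouse, sanitizer, tape_roll from where it was at the start of the episode above 0.015 m or angle between any of cup, jar, marker, stapler, mouse, sanitizer, tape_roll's own z axis and vertical above 0.1 rad).
It also fails if it takes over 48 s, if anything falls off the work surface, if the arm or the gripper's body presses on something with over 40 N, if the wrist force passes 120 N, or if a joint passes its speed limit or range.

## Working session

There is one attempt and no reset: what is moved stays moved. The work goes in short steps, Python scripts to look and compute and a tool call to move; the robot and the scene stay as the last step left them, time stands still between calls to the robot, and variables do not carry over. Pictures are saved under pics/ and viewed, at most 10 in all, crops included, and the job is handed in when it is done.

Besides the shell and the picture viewer there is one more tool, called after "Request:" by a JSON object that holds its "fn" and its "kwargs". servo_tool: Moves the arm, as the interface text tells. Shifts and turns lie within -1 to 1; 1 stands for 300 mm of shift or pi rad of turn. Its arguments: {"type":"object","properties":{"series":{"type":"array"},"grip_force":{"type":"number"}},"required":["series"]}

```bash
mkdir -p pics; python3 - <<'E'
from cell import get_obs, eyes, env
import cv2,numpy as np
print(get_obs())
for n in ["scene","side"]:
    c=eyes.read_camera(n); np.savez(f"{n}.npz",**c)
    cv2.imwrite(f"pics/{n}.png",c["frame"][...,::-1]); print(n,c["origin"],c["rotation"],c["fx"],c["distortion"])
E
```

```text
{'time_s': 0.0, 'qpos': array([67.38435659, 18.43880771, -4.01466647, 83.17233351,  1.29341405,
       78.54102802, -3.26069081]), 'joint_velocities': array([ 0.06208763,  0.05262066,  0.00543981,  0.04821408,  0.06548988,
        0.02020859, -0.08671495]), 'effort': array([ 5.78646541e-04, -4.91289067e+01, -4.03133305e-01, -3.12529743e+01,
       -6.38213125e-02,  4.34953964e-02,  1.57193399e-04]), 'tool_pos': array([ 0.25813219, -0.59596329,  0.22148674]), 'tool_rot': array([-1.79892978e+02,  4.36977432e-03,  2.34235120e+01]), 'force': array([-0.12481535, -0.65732377, -0.00373264]), 'wrist_torque': array([0.04215516, 0.0023088 , 0.01663208]), 'grasp_force': 0.0, 'grip_width': 0.08697802984788912}
scene [ 1.1682134  -0.32147971  1.2944255 ] [-145.49058496    0.71919522   56.71865421] 575.3453550761369 [-0.06669224  0.          0.          0.          0.        ]
side [ 0.14883767 -1.13871398  1.00846994] [-126.0297621     0.90426431  -14.62823348] 509.43572282445615 [-0.15060735  0.          0.          0.          0.        ]
```

View pics/scene.png

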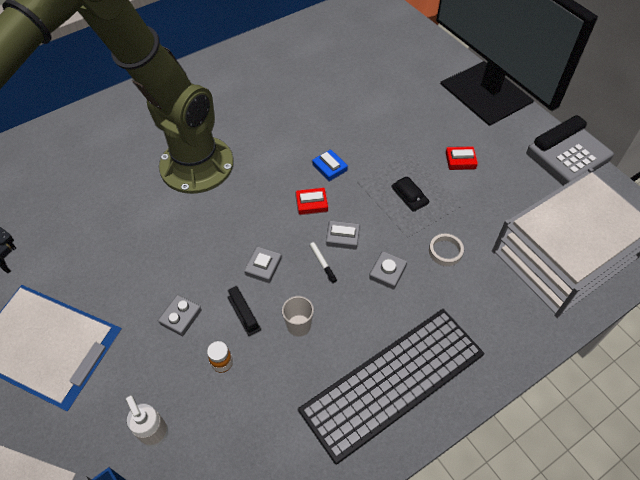

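View pics/side.png

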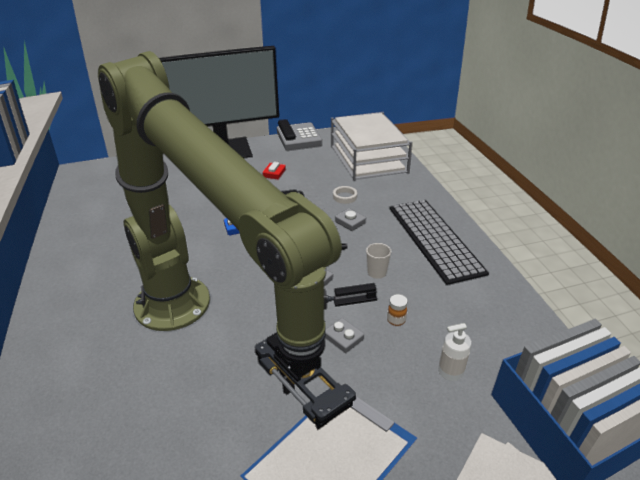

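The scene view shows the square key at about (263,260), the grey bar key at (343,230), the round pad at (389,267) and the twin pad at (180,313). The blue and red pads are look-alikes. The side view has the arm blocking both target pads.

```bash
cat > h.py <<'E'
import numpy as np,cv2
from scipy.spatial.transform import Rotation as R
def ray(c,uv,z,Rm,o):
    K=np.array([[c["fx"],0,c["cx"]],[0,c["fy"],c["cy"]],[0,0,1]],float)
    p=cv2.undistortPoints(np.array(uv,float).reshape(-1,1,2),K,np.array(c["distortion"],float))[:,0]
    d=np.c_[p,np.ones(len(p))]@Rm.T
    return o+d*((z-o[2])/d[:,2:])
E
python3 - <<'E'
from h import *
c=np.load("scene.npz"); Rm=R.from_euler('xyz',c["rotation"],degrees=True).as_matrix()
n=dict(sq=(263,259,.042),bar=(343,230,.042),round=(389,266,.042),twin=(178,311,.042),cup=(297,303,.085),jar=(218,349,.075),marker=(323,262,.01),stapler=(243,310,.046),mouse=(410,193,.03),red=(312,198,.042),blue=(330,161,.042))
for k,(u,v,z) in n.items(): print(k,ray(c,[(u,v)],z,Rm,c["origin"])[0].round(3))
f=c["frame"][200:300,220:420,::-1]
cv2.imwrite("pics/crop.png",cv2.resize(f,None,fx=4,fy=4,interpolation=cv2.INTER_CUBIC))
E
```

```text
sq [ 0.427 -0.014  0.042]
bar [0.467 0.209 0.042]
round [0.624 0.243 0.042]
twin [ 0.442 -0.263  0.042]
cup [ 0.604 -0.02   0.085]
jar [ 0.599 -0.23   0.075]
marker [0.504 0.121 0.01 ]
stapler [ 0.529 -0.129  0.046]
mouse [0.461 0.443 0.03 ]
red [0.331 0.2   0.042]
blue [0.246 0.318 0.042]
```

View pics/crop.png

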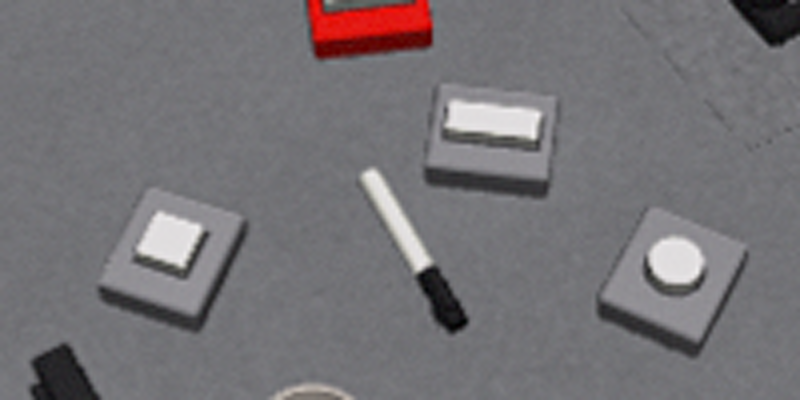

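```bash
cat >> h.py <<'E'
def shift(cmd,yaw,tgt):
    d=np.array(tgt)-cmd; s,c_=np.sin(np.radians(yaw)),np.cos(np.radians(yaw))
    return (np.array([c_*d[0]+s*d[1], s*d[0]-c_*d[1], -d[2]])/.3).round(4)
E
python3 - <<'E'
from h import *
c=np.load("scene.npz"); Rm=R.from_euler('xyz',c["rotation"],degrees=True).as_matrix();o=c["origin"]
for q in ([(152,212),(206,222),(186,270),(136,258)],[(446,99),(543,110),(540,142),(444,133)]):
    P=ray(c,np.array(q)/4+[219.6,199.6],.042,Rm,o); print(P.round(4),P.mean(0))
    d=P[1]-P[0]; print("dir",np.degrees(np.arctan2(d[1],d[0])),np.linalg.norm(d),np.linalg.norm(P[2]-P[1]))
for u,v in [(263,259),(343,230),(243,235)]:
    D=c["depth"][v-1:v+2,u-1:u+2].mean(); P=ray(c,[(u,v)],0.,Rm,o)[0]-o; P=P/(P@Rm[:,2])*D+o; print(P)
st=[.258,-.596,.223]
print(shift(st,23.4,[.42,-.3,.22]),shift([.42,-.3,.22],23.4,[.427,-.014,.12]))
E
```

```text
[[ 0.4028 -0.0155  0.042 ]
 [ 0.4288  0.0098  0.042 ]
 [ 0.4529 -0.0195  0.042 ]
 [ 0.4274 -0.0416  0.042 ]] [ 0.42798869 -0.0166835   0.042     ]
dir 44.06047130099259 0.03630309168002021 0.03789603838029031
[[0.4343 0.1935 0.042 ]
 [0.4777 0.2422 0.042 ]
 [0.4976 0.2255 0.042 ]
 [0.4564 0.1769 0.042 ]] [0.46648603 0.20951536 0.042     ]
dir 48.26580562084507 0.06520153691927882 0.02603569296263355
[ 0.42689201 -0.01346108  0.04100554]
[0.46710849 0.20942253 0.0420117 ]
[ 3.05225475e-01 -9.84551479e-03  1.82795470e-04]
[ 0.8874 -0.6911  0.01  ] [ 0.4    -0.8657  0.3333]
```

Request:
{"fn": "servo_tool", "kwargs": {"series": [[[0.2,-0.15,0.0,0,0,-0.035,0],[0.3,-0.23,0.0,0,0,-0.07,0],[0.4,-0.31,0.0,0,0,-0.11,0],[0.5,-0.39,0.0,0,0,-0.15,0],[0.6,-0.47,0.0,0,0,-0.19,0],[0.7,-0.55,0.0,0,0,-0.23,0],[0.8,-0.62,0.0,0,0,-0.27,0],[0.887,-0.69,0.01,0,0,-0.3,0],[0.887,-0.69,0.01,0,0,-0.34,0],[0.887,-0.69,0.01,0,0,-0.38,0],[0.887,-0.69,0.01,0,0,-0.4,0],[0.887,-0.69,0.01,0,0,-0.4,0]]], "grip_force": 10}}

```text
time_s: 1.1
tool_pos: [0.4201, -0.3003, 0.2192]
tool_rot: [-180.0, -0.0, 95.6]
force: [-0.7, -0.6, 0.7]
grip_width: 0.0154
grasp_force: 0.0
```

Request:
{"fn": "servo_tool", "kwargs": {"series": [[[0.12,0.015,0.0,0,0,-0.035,0],[0.24,0.03,0.02,0,0,-0.07,0],[0.36,0.045,0.05,0,0,-0.11,0],[0.48,0.06,0.1,0,0,-0.15,0],[0.6,0.075,0.15,0,0,-0.18,0],[0.72,0.09,0.2,0,0,-0.21,0],[0.83,0.103,0.25,0,0,-0.215,0],[0.91,0.112,0.3,0,0,-0.215,0],[0.943,0.116,0.333,0,0,-0.215,0],[0.943,0.116,0.333,0,0,-0.215,0],[0.943,0.116,0.333,0,0,-0.215,0],[0.943,0.116,0.333,0,0,-0.215,0]]]}}

```text
time_s: 2.1
tool_pos: [0.4286, -0.0171, 0.1202]
tool_rot: [180.0, 0.0, 134.0]
force: [0.7, -0.2, 0.2]
grip_width: 0.0006
grasp_force: 0.0
```

```bash
python3 - <<'E'
from cell import get_obs, eyes
from h import *
o=get_obs(); c=eyes.read_camera("wrist"); print({k:o[k] for k in("time_s","tool_pos","tool_rot","force","grip_width")}); print(c["mount"])
cv2.imwrite("pics/w1.png",c["frame"][...,::-1])
E
```

```text
{'time_s': 2.1, 'tool_pos': array([ 0.42855642, -0.01714788,  0.1201778 ]), 'tool_rot': array([1.79991642e+02, 4.55882428e-02, 1.33975081e+02]), 'force': array([ 0.70053315, -0.1639892 ,  0.21482067]), 'grip_width': 0.0005970072731643334}
[[-3.73111049e-04 -9.66859580e-01 -2.55308467e-01  6.86926235e-02]
 [ 9.99999751e-01 -5.13807094e-04  4.84387989e-04 -3.27269954e-04]
 [-5.99514470e-04 -2.55308223e-01  9.66859531e-01 -1.61583785e-01]
 [ 0.00000000e+00  0.00000000e+00  0.00000000e+00  1.00000000e+00]]
```

View pics/w1.png

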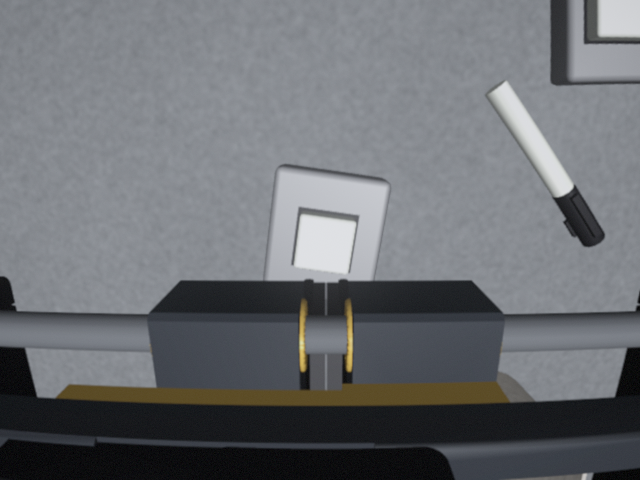

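The wrist view shows the whole square key, corners about (298,214), (357,216), (351,273), (293,267), so its centre is near (325,242).

```bash
python3 - <<'E'
from cell import get_obs, eyes
from h import *
o=get_obs(); c=eyes.read_camera("wrist")
T=R.from_euler('xyz',o["tool_rot"],degrees=True).as_matrix(); m=np.array(c["mount"])
cam=o["tool_pos"]+T@m[:3,3]; p=ray(c,[(325,242)],.042,T@m[:3,:3],cam)[0]
print(p, o["tool_pos"], o["force"], shift(o["tool_pos"],134,[p[0],p[1],.05]))
E
```

```text
[ 0.4247185  -0.01391368  0.042     ] [ 0.42873032 -0.01731383  0.1203361 ] [-0.40823615  0.94941139 -0.00370591] [ 0.0174 -0.0017  0.2345]
```

Request:
{"fn": "servo_tool", "kwargs": {"series": [[[0.015,0,0.06,0,0,0,0],[0.015,0,0.12,0,0,0,0],[0.015,0,0.17,0,0,0,0],[0.015,0,0.21,0,0,0,0],[0.015,0,0.233,0,0,0,0],[0.015,0,0.233,0,0,0,0],[0.015,0,0.233,0,0,0,0]]]}}

```text
time_s: 2.78
tool_pos: [0.4253, -0.0131, 0.0501]
tool_rot: [180.0, 0.0, 134.1]
force: [0.1, 0.2, -0.1]
grip_width: 0.0004
grasp_force: 0.0
```

Request:
{"fn": "servo_tool", "kwargs": {"series": [[[0,0,0.007,0,0,0,0],[0,0,0.014,0,0,0,0],[0,0,0.02,0,0,0,0],[0,0,0.026,0,0,0,0],[0,0,0.031,0,0,0,0],[0,0,0.036,0,0,0,0],[0,0,0.04,0,0,0,0],[0,0,0.04,0,0,0,0],[0,0,0.04,0,0,0,0]]]}}

```text
time_s: 3.53
tool_pos: [0.4253, -0.0127, 0.0379]
tool_rot: [180.0, 0.0, 134.1]
force: [-0.2, -0.5, 2.8]
grip_width: 0.0005
grasp_force: 1.5
```

Request:
{"fn": "servo_tool", "kwargs": {"series": [[[0,0,0.003,0,0,0,0],[0,0,0.006,0,0,0,0],[0,0,0.009,0,0,0,0],[0,0,0.011,0,0,0,0],[0,0,0.011,0,0,0,0],[0,0,0.011,0,0,0,0],[0,0,0.011,0,0,0,0],[0,0,0.011,0,0,0,0],[0,0,0.011,0,0,0,0],[0,0,0.011,0,0,0,0]]]}}

```text
time_s: 4.37
tool_pos: [0.4253, -0.0127, 0.0345]
tool_rot: [180.0, 0.0, 134.1]
force: [0.3, -0.6, 5.4]
grip_width: 0.0006
grasp_force: 2.4
```

Request:
{"fn": "servo_tool", "kwargs": {"series": [[[0,0,0.002,0,0,0,0],[0,0,0.002,0,0,0,0],[0,0,0.002,0,0,0,0],[0,0,0.002,0,0,0,0],[0,0,0.002,0,0,0,0],[0,0,0.002,0,0,0,0],[0,0,0.002,0,0,0,0],[0,0,0.002,0,0,0,0],[0,0,0.002,0,0,0,0]]]}}

```text
time_s: 5.12
tool_pos: [0.4254, -0.0127, 0.0343]
tool_rot: [180.0, 0.0, 134.1]
force: [-0.2, -1.5, 8.3]
grip_width: 0.0003
grasp_force: 4.4
```

Bottomed out at 8 N and held, so I'm lifting off.

Request:
{"fn": "servo_tool", "kwargs": {"series": [[[0,0,-0.01,0,0,0,0],[0,0,-0.02,0,0,0,0],[0,0,-0.035,0,0,0,0],[0,0,-0.06,0,0,0,0],[0,0,-0.1,0,0,0,0],[0,0,-0.17,0,0,0,0],[0,0,-0.24,0,0,0,0],[0,0,-0.3,0,0,0,0],[0,0,-0.32,0,0,0,0],[0,0,-0.32,0,0,0,0],[0,0,-0.32,0,0,0,0]]]}}

```text
time_s: 6.03
tool_pos: [0.4243, -0.0126, 0.1292]
tool_rot: [-179.9, -0.0, 134.1]
force: [0.3, 0.0, -0.7]
grip_width: 0.0006
grasp_force: 0.0
```

```bash
python3 - <<'E'
from cell import get_obs, eyes
from h import *
o=get_obs(); c=eyes.read_camera("wrist"); print(o["tool_pos"],o["tool_rot"],o["force"])
print(shift(o["tool_pos"],134,[.4665,.2095,.12]))
cv2.imwrite("pics/w2.png",c["frame"][...,::-1])
E
```

```text
[ 0.42434108 -0.01258499  0.1292198 ] [-1.79949774e+02 -3.34943362e-02  1.34117214e+02] [ 0.31338152  0.00837775 -0.74362342]
[0.4349 0.6153 0.0307]
```

View pics/w2.png

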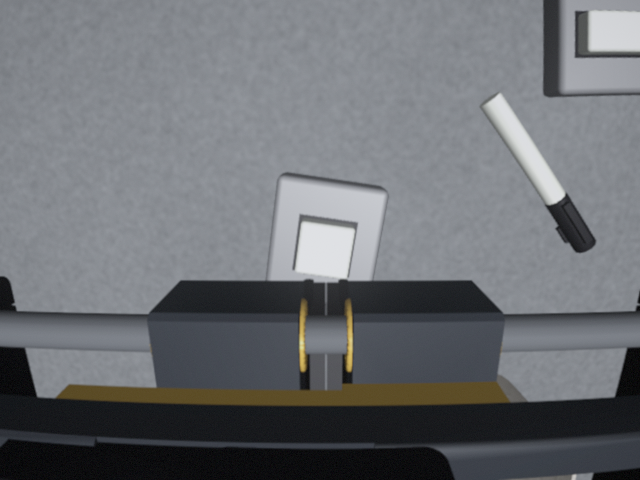

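In this view the square key, at about (325,249), is up again and the pad hasn't moved. The bar pad is at the upper right. Next I move above it.

Request:
{"fn": "servo_tool", "kwargs": {"series": [[[0.06,0.09,0.0,0,0,0,0],[0.12,0.17,0.0,0,0,0,0],[0.18,0.255,0.0,0,0,0,0],[0.24,0.34,0.01,0,0,0,0],[0.3,0.425,0.02,0,0,0,0],[0.36,0.51,0.03,0,0,0,0],[0.41,0.58,0.03,0,0,0,0],[0.435,0.615,0.03,0,0,0,0],[0.435,0.615,0.03,0,0,0,0],[0.435,0.615,0.03,0,0,0,0],[0.435,0.615,0.03,0,0,0,0]]]}}

```text
time_s: 7.0
tool_pos: [0.4659, 0.2081, 0.1197]
tool_rot: [-179.9, -0.0, 134.1]
force: [0.2, -0.3, -0.4]
grip_width: 0.0005
grasp_force: 0.0
```

```bash
python3 - <<'E'
from cell import get_obs, eyes
from h import *
o=get_obs(); c=eyes.read_camera("wrist"); print(o["tool_pos"],o["tool_rot"],o["force"])
np.savez("w3.npz",tp=o["tool_pos"],tr=o["tool_rot"],**c)
cv2.imwrite("pics/w3.png",c["frame"][...,::-1])
E
```

```text
[0.46591637 0.20809869 0.11971035] [-1.79858945e+02 -3.74837212e-02  1.34076435e+02] [ 0.17771126 -0.34926551 -0.43326844]
```

View pics/w3.png

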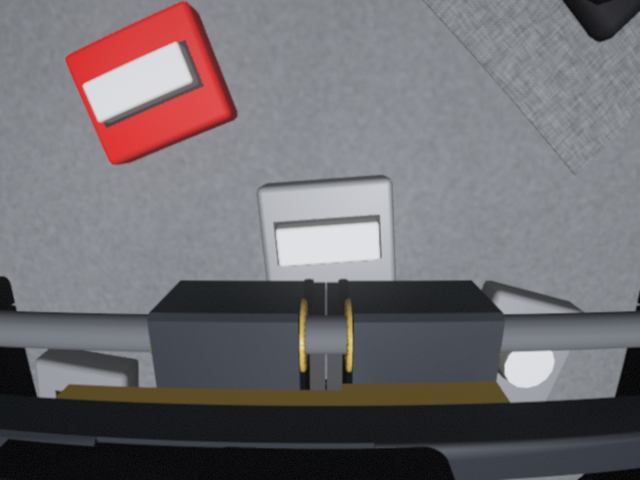

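The wrist view has the grey bar key centred at about (328,243). The red look-alike is at the upper left and the round pad at the lower right, which stays well below the gripper body. I need the same small offset as for the square key.

Request:
{"fn": "servo_tool", "kwargs": {"series": [[[0.015,0.003,0.06,0,0,0,0],[0.015,0.003,0.12,0,0,0,0],[0.015,0.003,0.17,0,0,0,0],[0.015,0.003,0.21,0,0,0,0],[0.015,0.003,0.232,0,0,0,0],[0.015,0.003,0.232,0,0,0,0],[0.015,0.003,0.232,0,0,0,0]]]}}

```text
time_s: 7.63
tool_pos: [0.4642, 0.213, 0.0513]
tool_rot: [-180.0, 0.0, 134.1]
force: [-0.1, -0.1, 0.6]
grip_width: 0.0002
grasp_force: 0.0
```

Request:
{"fn": "servo_tool", "kwargs": {"series": [[[0,0,0.007,0,0,0,0],[0,0,0.014,0,0,0,0],[0,0,0.02,0,0,0,0],[0,0,0.026,0,0,0,0],[0,0,0.031,0,0,0,0],[0,0,0.036,0,0,0,0],[0,0,0.04,0,0,0,0],[0,0,0.044,0,0,0,0],[0,0,0.044,0,0,0,0],[0,0,0.044,0,0,0,0]]]}}

```text
time_s: 8.47
tool_pos: [0.4643, 0.2134, 0.0382]
tool_rot: [180.0, 0.0, 134.1]
force: [-0.9, -0.8, 3.1]
grip_width: 0.0006
grasp_force: 1.5
```

Request:
{"fn": "servo_tool", "kwargs": {"series": [[[0,0,0.003,0,0,0,0],[0,0,0.006,0,0,0,0],[0,0,0.009,0,0,0,0],[0,0,0.012,0,0,0,0],[0,0,0.012,0,0,0,0],[0,0,0.012,0,0,0,0],[0,0,0.012,0,0,0,0],[0,0,0.012,0,0,0,0]]]}}

```text
time_s: 9.13
tool_pos: [0.4643, 0.2134, 0.0345]
tool_rot: [180.0, 0.0, 134.1]
force: [0.1, -1.9, 4.1]
grip_width: 0.0005
grasp_force: 2.4
```

Request:
{"fn": "servo_tool", "kwargs": {"series": [[[0,0,0.002,0,0,0,0],[0,0,0.002,0,0,0,0],[0,0,0.002,0,0,0,0],[0,0,0.002,0,0,0,0],[0,0,0.002,0,0,0,0],[0,0,0.002,0,0,0,0],[0,0,0.002,0,0,0,0],[0,0,0.002,0,0,0,0],[0,0,0.002,0,0,0,0],[0,0,0.002,0,0,0,0]]]}}

```text
time_s: 9.97
tool_pos: [0.4643, 0.2135, 0.0344]
tool_rot: [180.0, 0.0, 134.1]
force: [-2.1, -0.7, 9.2]
grip_width: 0.0002
grasp_force: 4.4
```

The bar key has bottomed out and been held for over 0.8 s, so I'm withdrawing.

Request:
{"fn": "servo_tool", "kwargs": {"series": [[[0,0,-0.01,0,0,0,0],[0,0,-0.02,0,0,0,0],[0,0,-0.035,0,0,0,0],[0,0,-0.06,0,0,0,0],[0,0,-0.1,0,0,0,0],[0,0,-0.18,0,0,0,0],[0,0,-0.28,0,0,0,0],[0,0,-0.38,0,0,0,0],[0,0,-0.45,0,0,0,0],[0,0,-0.5,0,0,0,0],[0,0,-0.5,0,0,0,0],[0,0,-0.5,0,0,0,0]]]}}

```text
time_s: 10.97
tool_pos: [0.4644, 0.2136, 0.1848]
tool_rot: [179.9, 0.1, 134.1]
force: [-0.5, -0.8, 0.8]
grip_width: 0.0007
grasp_force: 0.0
```

```bash
python3 - <<'E'
from cell import get_obs, eyes
from h import *
o=get_obs(); c=eyes.read_camera("wrist"); print(o["time_s"],o["tool_pos"],o["force"])
cv2.imwrite("pics/w4.png",c["frame"][...,::-1])
E
```

```text
10.9667 [0.46441048 0.21356182 0.18477207] [-0.47214676 -0.83606487  0.79465153]
```

View pics/w4.png

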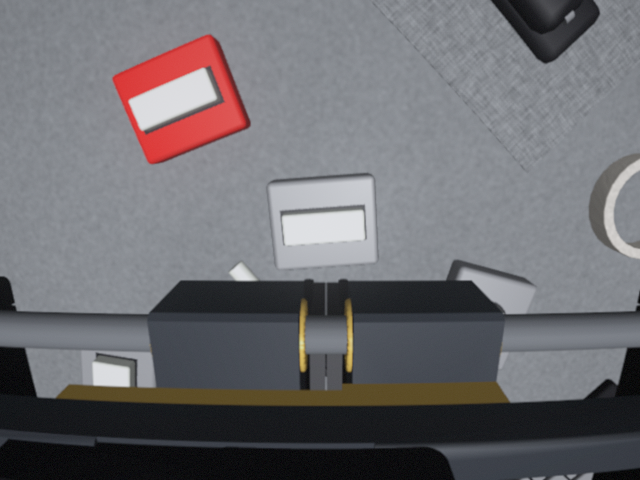

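The bar key, at about (323,226), is back up and its pad is in place. Handing in.

```bash
python3 -c "
from cell import env
print(env.sign_off())"
```

```text
the job is handed in; nothing more can be done
None
```

I pressed the square key fully down and held it, let it come back up, did the same with the bar key, withdrew and handed in at about 11 s; wrist pictures showed both keys back up and their pads in place, but the sign-off returned no verdict.

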